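# Line up the quarter-turn fastener and hold the chamber cover on its seal

## Robot

A 6-joint arm with a two-finger parallel gripper is mounted at the origin on a cart in front of the work surface, level with it; the furniture and walls round the work are solid. World frame = base frame: x ahead of the robot, y to its left, z up, the work surface at z = 0. Lengths are in mm, angles in rad, forces in N, time in s.
With the tool pointing down it reaches from about 300 to 750 mm from the base axis. Payload 8.5 kg.
Tool frame: the origin (TCP) lies midway between the tips of the shut fingers; the grasp point (between the pads) lies 19 mm behind it; z points along the fingers, y is the line along which they close (so a half turn about z gives the same grasp; the last joint's range is limited). The gripper opens to 85 mm and grips with 20 to 120 N. Pads are 22 mm wide; open, the fingers measure 114 mm over their backs; the gripper's body (76 mm by 85 mm) begins 54 mm behind the grasp point. The pads swing forward as they close: fully open they stand 13 mm farther back than shut.
Start: joints at [-1.535, 0.381, 1.297, -0, 1.464, -0.215], TCP at [136.494, -532.776, 231.322] pointing down, gripper open.
Joint ranges: [-3.11, 3.11], [-0.89, 2.33], [0.22, 2.48], [-1.42, 4.56], [0.17, 2.85], [-2.88, 2.88]. Speed limits (rad/s): [2.39, 2.39, 3.14, 3.14, 3.14, 3.14].

## Interface

Orientations are given as a unit quaternion [x, y, z, w].
In Python, from cell import ctrl, cams, close_job, spotter gives the robot as it stands.
- The arm moves only by the tool drive_tool, never from a script. Its argument "commands" is text: rows parted by semicolons, each of 6 numbers parted by spaces: the shift along the tool's x, y, z in m, then the turn, a rotation vector about the tool's x, y, z in degrees. In form: dx dy dz rx ry rz; .... A call has 1 to 5 rows; each row shifts and turns the commanded pose from where the row before left it, along the tool's axes as they then stand; what a row does not reach is not made up. A row lasts 1/8 s, in which the tool goes at most 62.5 mm and 10.7 degrees, less where a joint would pass 70% of its speed; a pose out of reach is approached as far as the arm can. A call with a gripper value outside its range is refused whole. "fingers" is the opening, from 0 (shut) to 1 (fully open), set as the call begins (left out, the last holds). The fingers move at their own pace and stop on an object; the grip force is fixed at half the most. Time passes only in rows, so rows that do not move let the fingers close. It gives the time, the measured TCP pose, the force, the opening and the grip force at its end, in the units of the state.
- ctrl.state(): the state, without advancing time (a new reading comes with each control period).
- cams.grab_frame(name): name is "scene" or "top"; returns a dict with "img" (400x640x3 uint8, blue, green, red), "fx", "fy", "cx", "cy" (pixels), "dist_coeffs" ([k1, k2, p1, p2, k3] as OpenCV has them; the pictures are not rectified), "camera_from_world" (4x4, takes a point from world to camera coordinates). Camera axes: x right, y up, looking along -z (the intrinsics and any distortion apply to the point x, -y, -z); pixel columns grow to the right and rows downward; lengths in mm; the calibration is good to about 2 mm. A picture is of the moment at which its call begins. There is no depth.
- close_job(): hands the job in; it is judged then, once.
Trained networks look in the newest picture that a camera, given by its name, has taken for a name from the list of things; names that differ only in an ending like _2 or _b are one class to them, and where a whole thing is asked for, a point or a joint stands for the part that bears it (a point fixed in the world has none). Each returns a list of dicts, best first, with "p" (0 to 1); they miss things now and then, are a little off and sometimes report something else, mostly with a low value. They report only what shows in the picture. A call takes as long as a camera call.
- spotter.spot_in(name, camera): "position" ([column, row] as shares, 0 to 1, of the picture: columns of its width, rows of its height, amid what is visible of it).
- spotter.cut_out(name, camera): "mask" (400x640 bool, what is visible of it) and "position" ([column, row] as shares, 0 to 1, of the picture: columns of its width, rows of its height, amid what is visible of it).
- spotter.landmark_of(name, camera): "position" ([column, row] as shares, 0 to 1, of the picture: columns of its width, rows of its height: a listed point, or the origin of a listed thing).
The state is a dict: "t": time; "qpos": joint angles; "dq": joint speeds; "joint_efforts": joint torques, N m; "ee_pos": TCP position; "ee_rot": TCP orientation; "wrist_force": force on the tool from outside, world axes, zero at the start; "moment": the same for the moment, N m; "opening": finger opening in mm; "gripper_force": force on a finger pad.
Only numpy, scipy, OpenCV 4.12 (cv2) and the standard library are available. Lean on these libraries where they do the work, as an engineer would, in place of code of your own. Each camera call takes 0.05 s, during which the arm holds its last target. There are 200 camera calls.

## Task

Put the loose metal cover, which has a black wing fastener for a handle, on the open culture chamber: set it over the raised rim and turn the wing until the crossbar underneath lines up with the slot in the bridge and drops through. Then press the cover against its sponge seal until it sits fully home on the rim, and finish while still holding it pressed there with the wing left in line with the slot; I shall lock it myself after checking the seal. Leave the timer, the medium bottle and the needle case where they are.

Things in the scene. Friction and masses are not known exactly. Their poses are not given: they have to be found in the camera images.
- chamber: Fixed white culture chamber: a box 150 (x) x 190 (y) mm, its flat deck 55 mm above the bench. Origin: centre of its underside, on the bench; x along its short side, y along its long side, z up. A rectangular rim stands on the middle of the deck; a black sponge seal (outside 112 x 142 mm, top 62 mm above the bench) surrounds the rim's foot. Two dishes stand inside.
- rim_top (a point): Centre of the raised aluminium rim's mouth, at the height of its rounded top edge, 75 mm above the bench. The rim is 90 (x) x 120 (y) mm outside, stands 20 mm above the deck and its walls are 5 mm thick. Axes as the chamber's.
- slot (a point): Centre of the slot in the steel bridge that crosses the rim's mouth along x, on the bridge's upper face, 68.5 mm above the bench, right below rim_top. Axes as the chamber's. The slot is 30 mm long along x, 10 mm wide in y and goes through the bridge, which is 4 mm thick and 36 mm wide.
- seal (a joint): How far the sponge seal is squeezed: 0 free, 0.005 m when the cover sits fully home on the rim. It pushes back as a spring of 1700 N/m (8.5 N when home); the cover's own weight squeezes it only 1 to 2 mm.
- cover_mid (a point): Loose aluminium cover, an upturned shallow pan 99 (x) x 129 (y) mm outside, 22 mm high, 0.2 to 0.35 kg. Point: middle of its 4 mm top plate, 2 mm below the upper face; x along the short side, y along the long side. It starts skirt down on the bench. Fully home it is 77 mm above the bench, 8.5 mm above slot; with the crossbar lying across the slot it stands 10 mm too high.
- skirt_edge (a point): Centre of the cover at the height of its skirt's lower edge, 20 mm below cover_mid. The skirt is 94 x 124 mm inside and 18 mm deep; it goes over the outside of the rim with 2 mm of play on each side, either way round (a half turn makes no difference), and its lower edge presses on the sponge seal.
- wing (a point): Centre of the black wing, the upright blade of the quarter-turn fastener in the middle of the cover, 21 mm above cover_mid. Blade: 44 mm long along x, 11 mm thick in y, from 3 to 34 mm above the plate's upper face, on a round foot 32 mm across and 4 mm high. It turns about z with friction (0.06 N m), so a cover carried by its wing keeps its angle to it. It cannot come off.
- crossbar (a point): Centre of the steel crossbar under the cover, 16 mm below cover_mid, fixed to the wing by an 8 mm shank and parallel to the blade: 24 mm long along x, a 5 mm round bar. Its underside is 1.5 mm above the skirt's lower edge.
- fastener (a joint): Angle of the wing and crossbar in the cover, counter-clockwise from above: 0 when they lie along the cover's x (short side), which is the slot's direction once the cover is on the rim; free to turn from -1.6 to 1.6. It starts between 0.6 and 1.3.
- timer: Loose bench timer, 41 x 68 x 55 mm, a bystander; origin at the centre of its underside.
- medium: Loose screw-cap medium bottle, 44 mm across and 88 mm high, standing, a bystander; origin at the centre of its underside.
- needle_case: Loose flat hinged case, 64 x 125 x 22 mm, a bystander; origin at the centre of its underside.

How it is judged:
By the outcome, as a careful person would: the job done as asked, in the order asked, and still so for the second after the job is handed in, while the arm keeps its last pose, push and grip.
It also fails if it takes over 42 s, if anything falls off the work surface, if the arm or the gripper's body presses on something with over 40 N, if the wrist force passes 120 N, or if a joint passes its speed limit or range.

## Working session

There is one attempt and no reset: what is moved stays moved. The work goes in short steps, Python scripts to look and compute and a tool call to move; the robot and the scene stay as the last step left them, time stands still between calls to the robot, and variables do not carry over. Pictures are saved under pics/ and viewed, at most 10 in all, crops included, and the job is handed in when it is done.

Besides the shell and the picture viewer there is one more tool, called after "Call:" by a JSON object that holds its "method" and its "body". drive_tool: Moves the arm, as the interface text tells. Its arguments: {"type":"object","properties":{"commands":{"type":"string"},"fingers":{"type":"number"}},"required":["commands"]}

```bash
mkdir -p pics; cat > h.py <<'E'
import numpy as np, cv2
from cell import ctrl, cams, close_job, spotter
def cal(f):
    K=np.array([[f["fx"],0,f["cx"]],[0,f["fy"],f["cy"]],[0,0,1.]]); return K,np.array(f["dist_coeffs"],float),np.array(f["camera_from_world"],float)
def ray(f,px):
    K,D,T=cal(f); u=cv2.undistortPoints(np.array([[px]],float),K,D)[0,0]
    d=T[:3,:3].T@np.array([u[0],-u[1],-1.]); o=-T[:3,:3].T@T[:3,3]; return o,d
def atz(f,px,z):
    o,d=ray(f,px); return o+d*(z-o[2])/d[2]
def proj(f,P):
    K,D,T=cal(f); c=np.atleast_2d(P)@T[:3,:3].T+T[:3,3]; c=c*[1,-1,-1]
    return cv2.projectPoints(c,np.zeros(3),np.zeros(3),K,D)[0][:,0]
E
python3 - <<'E'
from h import *
s=ctrl.state(); print(s)
for c in("scene","top"):
    f=cams.grab_frame(c); cv2.imwrite(f"pics/{c}0.png",f["img"]); print(c,-f["camera_from_world"][:3,:3].T@f["camera_from_world"][:3,3])
    for n,z in(("chamber",0),("rim_top",75),("slot",68.5),("cover_mid",20),("skirt_edge",0),("wing",41),("timer",0),("medium",0),("needle_case",0)):
        r=spotter.landmark_of(n,c)
        for q in r[:2]:
            px=np.array(q["position"])*[640,400]; print(n,round(q["p"],2),px.round(1),atz(f,px,z).round(1))
E
```

```text
{'t': 0.0, 'qpos': array([-1.53524513e+00,  3.81224217e-01,  1.29826716e+00,  3.66784112e-05,
        1.46359262e+00, -2.15306876e-01]), 'dq': array([ 0.00033166,  0.00059486, -0.00057412, -0.0003657 ,  0.00071199,
        0.00050035]), 'joint_efforts': array([-2.83710369e-04, -4.48460448e+01, -2.31276870e+01, -1.78524551e-04,
        4.72665604e-03, -2.67210442e-05]), 'ee_pos': array([ 136.52225423, -532.48799621,  230.69446724]), 'ee_rot': array([ 9.92144057e-01,  1.25098416e-01,  8.50877243e-05, -7.41022060e-04]), 'wrist_force': array([0.85296622, 0.51184946, 0.45358884]), 'moment': array([0.05888929, 0.04431701, 0.01682214]), 'gripper_force': 0.0, 'opening': 85.50507740157342}
scene [1088.78027718   66.77053593  824.73457408]
chamber 0.9 [309.3 194. ] [ 497.9 -152.2    0. ]
rim_top 0.87 [311.1 176. ] [ 493.9 -146.8   75. ]
slot 0.92 [305.7 177.2] [ 496.9 -160.8   68.5]
cover_mid 0.89 [414.9 213.9] [490.7 137.8  20. ]
skirt_edge 0.98 [414.7 221.4] [499.9 142.8   0. ]
wing 0.56 [417.9 211.9] [497.8 142.4  41. ]
wing 0.18 [414.9 215.7] [511.9 136.8  41. ]
timer 0.91 [259.6 153.2] [ 395.8 -346.     0. ]
needle_case 0.78 [227.  204.5] [ 600.  -354.8    0. ]
top [ 471.81260488  -86.34891039 1179.34560915]
chamber 0.82 [350.  225.3] [ 498.3 -157.9    0. ]
slot 0.97 [348.4 229.3] [ 487.9 -150.3   68.5]
cover_mid 0.87 [220.9 227.1] [490.6 140.9  20. ]
cover_mid 0.21 [428.8 186.8] [ 589. -340.   20.]
skirt_edge 0.62 [224.  225.8] [494.1 137.6   0. ]
skirt_edge 0.48 [350.4 228.1] [ 491.8 -158.8    0. ]
wing 0.53 [219.5 222.7] [500.2 140.2  41. ]
timer 0.55 [428.1 273.2] [ 387.3 -342.6    0. ]
medium 0.66 [351.5 226.5] [ 495.5 -161.4    0. ]
medium 0.54 [219.8 223.1] [500.3 147.7   0. ]
needle_case 0.66 [429.9 188.7] [ 586.6 -347.     0. ]
```

```bash
python3 - <<'E'
import cv2,numpy as np
a=cv2.imread("pics/top0.png")[130:330,140:480]; b=cv2.imread("pics/scene0.png")[110:290,180:520]
cv2.imwrite("pics/c0.png",cv2.resize(a,None,fx=2.35,fy=2.35,interpolation=cv2.INTER_CUBIC))
cv2.imwrite("pics/c1.png",cv2.resize(b,None,fx=2.35,fy=2.35,interpolation=cv2.INTER_CUBIC))
E
```

```text
(no output)
```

View pics/c0.png

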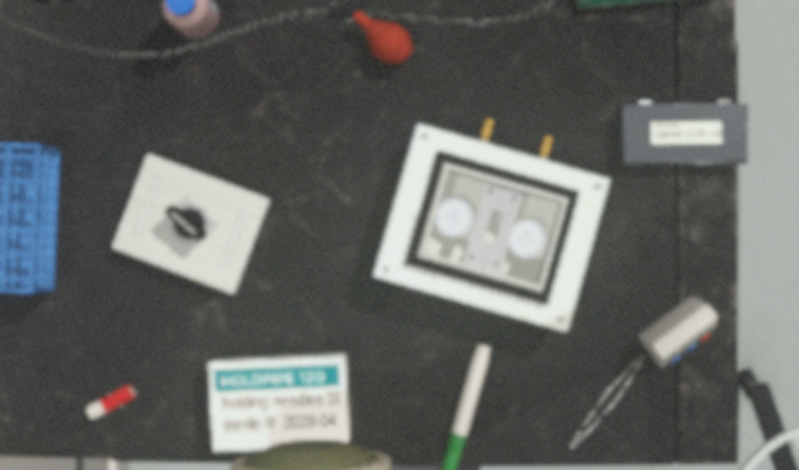

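View pics/c1.png

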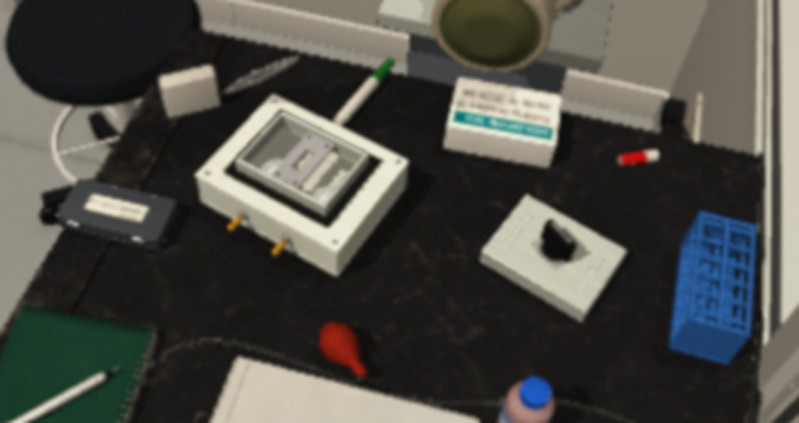

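The top view shows the cover at crop (191,224) (full ≈(221,225)) with its blade running down-right. The chamber is at crop (492,228) (full ≈(349,227)), and the timer and needle case are well clear on the right. Next I fit the outlines.

```bash
cat >> h.py <<'E'
def rect(f,px,z):
    P=np.array([atz(f,p,z)[:2] for p in px],np.float32); (c,s,a)=cv2.minAreaRect(P)
    if s[0]>s[1]: s=s[::-1]; a+=90
    return np.array(c).round(1),np.array(s).round(1),round((a+90)%180-90,1)   # angle of the short side (world)
def blob(m,seed,r=60):
    n,l,st,ce=cv2.connectedComponentsWithStats(m.astype(np.uint8)); 
    ys,xs=np.where(l>0); i=np.argmin((xs-seed[0])**2+(ys-seed[1])**2); return (l==l[ys[i],xs[i]])
def hull(m):
    c=max(cv2.findContours(m.astype(np.uint8),cv2.RETR_EXTERNAL,cv2.CHAIN_APPROX_NONE)[0],key=cv2.contourArea); return cv2.convexHull(c)[:,0].astype(float)
E
python3 - <<'E'
from h import *
f=cams.grab_frame("top"); g=cv2.cvtColor(f["img"],cv2.COLOR_BGR2GRAY)
for t in(110,130,150):
    m=g>t
    for n,seed,z in(("cover",(205,215),22),("deck",(348,182+8),55)):
        b=blob(m,seed); print(t,n,b.sum(),*rect(f,hull(b),z))
for n,z in(("cover_mid",22),("chamber",55),("wing",56)):
  for c in("top","scene"):
    ff=f if c=="top" else cams.grab_frame(c)
    r=spotter.cut_out(n,c)
    for q in r[:2]: print(n,c,round(q["p"],2),q["mask"].sum(),*rect(ff,hull(q["mask"]),z))
# wing pixels: dark
sub=g[205:250,200:245]
for t in(50,70,90):
    m=np.zeros_like(g,bool); m[210:240,205:238]=g[210:240,205:238]<t
    ys,xs=np.where(m); w=np.array([atz(f,p,45)[:2] for p in zip(xs.astype(float),ys.astype(float))]); C=np.cov(w.T); e,v=np.linalg.eigh(C)
    print(t,len(xs),w.mean(0).round(1),np.degrees(np.arctan2(v[1,1],v[0,1])).round(1),np.sqrt(e).round(1))
# dark patches inside the deck: seal outline
d=blob(g<70,(340,192)); 
cv2.imwrite("pics/w.png",cv2.resize(f["img"][205:245,195:245],None,fx=12,fy=12,interpolation=cv2.INTER_CUBIC))
E
```

```text
110 cover 2467 [496.2 141.3] [103.7 134.1] -19.8
110 deck 3230 [ 504.9 -155.2] [177.4 196.8] -15.6
130 cover 2336 [496.3 141.4] [101.9 132.7] -19.8
130 deck 3018 [ 504.4 -155.1] [175.1 195. ] -15.5
150 cover 2235 [496.3 141.5] [100.3 130.7] -19.8
150 deck 2807 [ 501.1 -154.3] [166.6 193.4] -15.6
cover_mid top 0.85 2439 [494.8 140.4] [101.6 131.3] -20.4
cover_mid scene 0.78 1837 [504.9 138.6] [115.6 133.4] -20.0
chamber top 0.68 5742 [ 502.1 -153.9] [174.2 189.5] -16.1
chamber top 0.52 143 [495.3 136.4] [25.8 35.4] -68.1
chamber scene 0.91 4105 [ 515.7 -150.1] [188.5 209.2] -16.8
wing top 0.52 178 [494.7 138.6] [28.4 39.8] -7.4
wing scene 0.58 198 [509.6 138.6] [35.3 53.1] -81.9
  avg = a.mean(axis, **keepdims_kw)
  ret = um.true_divide(
<stdin>:16: RuntimeWarning: Degrees of freedom <= 0 for slice
  c *= np.true_divide(1, fact)
  c *= np.true_divide(1, fact)
Traceback (most recent call last):
ValueError: not enough values to unpack (expected 2, got 0)

During handling of the above exception, another exception occurred:

Traceback (most recent call last):
numpy.linalg.LinAlgError: 0-dimensional array given. Array must be at least two-dimensional
```

```bash
python3 - <<'E'
from h import *
f=cams.grab_frame("top"); g=cv2.cvtColor(f["img"],cv2.COLOR_BGR2GRAY)
print(g[205:245,195:245].min())
for t in(100,120,140,160):
    d=blob(g>t,(348,190)).astype(np.uint8)
    cs,h=cv2.findContours(d,cv2.RETR_CCOMP,cv2.CHAIN_APPROX_NONE)
    k=[c for c,hh in zip(cs,h[0]) if hh[3]>=0 and cv2.contourArea(c)>800]
    for c in k: print(t,cv2.contourArea(c),*rect(f,cv2.convexHull(c)[:,0].astype(float),60))
for t in(70,85,100,115):
    m=np.zeros_like(g,bool); m[210:240,205:238]=g[210:240,205:238]<t
    ys,xs=np.where(m)
    if len(xs)<9: continue
    w=np.array([atz(f,p,45)[:2] for p in zip(xs.astype(float),ys.astype(float))]); e,v=np.linalg.eigh(np.cov(w.T))
    print(t,len(xs),w.mean(0).round(1),np.degrees(np.arctan2(v[1,1],v[0,1])).round(1),np.sqrt(e).round(1))
i=np.hstack([cv2.resize(f["img"][210:240,202:238],None,fx=11,fy=11,interpolation=cv2.INTER_CUBIC)])
s=cams.grab_frame("scene")["img"][185:225,395:443]
i2=cv2.resize(s,(396,330),interpolation=cv2.INTER_CUBIC)
cv2.imwrite("pics/w.png",np.hstack([i,i2]))
E
```

```text
54
100 3041.5 [ 494.5 -151.8] [111.7 140. ] -15.7
120 3128.5 [ 494.5 -151.6] [113.3 141.6] -15.7
140 3211.0 [ 494.4 -151.6] [115.1 143.5] -15.7
160 3291.5 [ 494.2 -151.8] [116.6 144.8] -15.6
70 39 [498.  134.4] -138.8 [4.9 6.7]
85 64 [496.5 136. ] 49.4 [6.9 7.5]
100 96 [496.  137.2] 46.3 [7. 9.]
115 128 [495.6 138.1] 46.7 [7.2 9.9]
```

View pics/w.png

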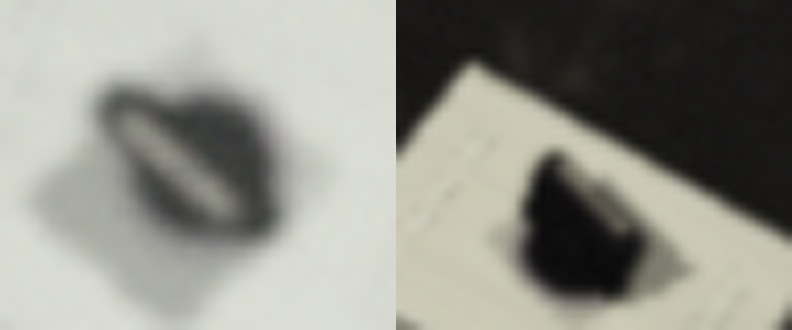

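The zooms show the light stripe along the blade's top, from full pixel (213.2,220.2) to (223.4,229.4), which gives about 47° in the world. The scene zoom agrees.

```bash
python3 - <<'E'
from h import *
f=cams.grab_frame("top")
a,b=atz(f,(213.2,220.2),55),atz(f,(223.4,229.4),55); d=a-b
ang=np.degrees(np.arctan2(d[1],d[0])); print(a,b,(a+b)/2,ang,np.linalg.norm(d))
from scipy.spatial.transform import Rotation as R
s=ctrl.state(); Rt=R.from_quat(s["ee_rot"]).as_matrix(); print(Rt.round(4),s["ee_pos"])
tgt=np.array([496,141,100.]); print("tool shift",Rt.T@(tgt-s["ee_pos"]), "yaw x",np.degrees(np.arctan2(Rt[1,0],Rt[0,0])))
E
```

```text
[505.26909244 151.81318425  55.        ] [484.96195885 128.33260759  55.        ] [495.11552564 140.07289592  55.        ] 49.14517119762107 31.043794142475374
[[ 0.9687  0.2481 -0.    ]
 [ 0.2481 -0.9687  0.    ]
 [-0.     -0.     -1.    ]] [ 136.4763193  -532.78312975  231.32203447]
tool shift [ 515.46862366 -563.50002203  131.32510365] yaw x 14.366939917283206
```

Call:
{"method": "drive_tool", "body": {"commands": "0.034 -0.038 0 0 0 0; 0.034 -0.038 0 0 0 0; 0.034 -0.038 0 0 0 0; 0.034 -0.038 0 0 0 0; 0.034 -0.038 0 0 0 0", "fingers": 0.6}}

```text
t: 2.28
ee_pos: [254.5, -305.1, 231.5]
ee_rot: [0.992, 0.125, 0.0, 0.0]
wrist_force: [0.8, -0.2, 0.0]
opening: 51.4
gripper_force: 0.0
```

Call:
{"method": "drive_tool", "body": {"commands": "0.034 -0.038 0 0 0 0; 0.034 -0.038 0 0 0 0; 0.034 -0.038 0 0 0 0; 0.034 -0.038 0 0 0 0; 0.034 -0.038 0 0 0 0"}}

```text
t: 2.9
ee_pos: [372.1, -78.8, 231.6]
ee_rot: [0.992, 0.125, 0.0, 0.0]
wrist_force: [1.4, -0.4, -0.5]
opening: 51.6
gripper_force: 0.0
```

Call:
{"method": "drive_tool", "body": {"commands": "0.034 -0.038 0 0 0 0; 0.034 -0.038 0 0 0 0; 0.034 -0.038 0 0 0 0; 0.034 -0.038 0 0 0 0; 0.034 -0.032 0 0 0 0"}}

```text
t: 3.52
ee_pos: [491.1, 142.0, 231.5]
ee_rot: [0.992, 0.125, 0.0, 0.0]
wrist_force: [0.5, -0.4, -0.4]
opening: 51.2
gripper_force: 0.0
```

Call:
{"method": "drive_tool", "body": {"commands": "0 0 0.02 0 0 -8.5; 0 0 0.03 0 0 -8.5; 0 0 0.03 0 0 -8.5; 0 0 0.03 0 0 -8.5; 0 0 0 0 0 0"}}

```text
t: 4.15
ee_pos: [489.7, 140.1, 120.0]
ee_rot: [0.912, 0.409, -0.002, -0.001]
wrist_force: [0.4, -0.3, -0.2]
opening: 51.5
gripper_force: 0.0
```

Call:
{"method": "drive_tool", "body": {"commands": "0.004 0.004 0.03 0 0 0; 0 0 0.03 0 0 0; 0 0 0.02 0 0 0; 0 0 0.012 0 0 0; 0 0 0 0 0 0"}}

```text
t: 4.78
ee_pos: [496.5, 140.5, 29.7]
ee_rot: [0.913, 0.409, 0.0, 0.0]
wrist_force: [0.2, -1.0, 0.4]
opening: 51.7
gripper_force: 0.0
```

Call:
{"method": "drive_tool", "body": {"commands": "0 0 0 0 0 0; 0 0 0 0 0 0; 0 0 0 0 0 0; 0 0 0 0 0 0", "fingers": 0}}

```text
t: 5.28
ee_pos: [496.6, 140.5, 30.1]
ee_rot: [0.912, 0.41, 0.001, 0.0]
wrist_force: [-1.4, 0.1, 6.0]
opening: 10.1
gripper_force: 59.0
```

Call:
{"method": "drive_tool", "body": {"commands": "0 0 -0.02 0 0 0; 0 0 -0.04 0 0 0; 0 0 -0.04 0 0 0; 0 0 -0.02 0 0 0; 0 0 0 0 0 0"}}

```text
t: 5.9
ee_pos: [496.5, 140.5, 150.3]
ee_rot: [0.912, 0.41, 0.001, 0.0]
wrist_force: [-0.2, -1.1, -2.9]
opening: 9.7
gripper_force: 59.1
```

```bash
python3 - <<'E'
from h import *
s=ctrl.state(); print(s["ee_pos"],s["ee_rot"],s["wrist_force"],s["moment"],s["opening"])
f=cams.grab_frame("top"); g=cv2.cvtColor(f["img"],cv2.COLOR_BGR2GRAY)
z=22+s["ee_pos"][2]-30
r=spotter.cut_out("cover_mid","top")
for q in r[:2]: print(q["p"],q["mask"].sum(),*rect(f,hull(q["mask"]),z))
h=cams.grab_frame("scene")
a=f["img"][130:330,120:440]; b=h["img"][60:260,320:640]
cv2.imwrite("pics/l.png",cv2.resize(np.vstack([a,b]),None,fx=1.49,fy=1.49))
E
```

```text
[496.53452772 140.54500351 150.31420036] [9.12242559e-01 4.09648464e-01 1.19977878e-03 4.58377503e-04] [-0.20636866 -1.07804475 -2.86095058] [0.00693002 0.06342503 0.03951021] 9.69948168239503
0.89 1057 [482.3 103.7] [52.8 98.2] 70.7
0.42 559 [ 403.7 -313.9] [39.5 68.4] 37.9
```

View pics/l.png

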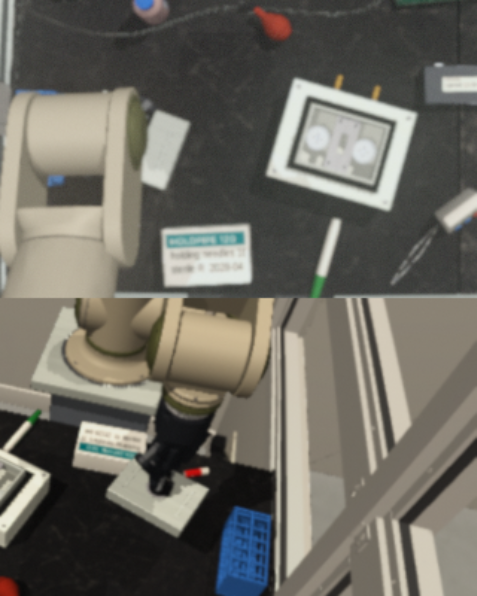

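The cover hangs level from the wing (crop lower half (157,497)), and the chamber is unobstructed. I'll carry it over now and measure it there.

Call:
{"method": "drive_tool", "body": {"commands": "-0.015 0.013 0 0 0 0; -0.03 0.026 0 0 0 0; -0.035 0.031 0 0 0 0; -0.035 0.031 0 0 0 0; -0.035 0.031 0 0 0 0"}}

```text
t: 6.68
ee_pos: [494.6, -60.7, 148.1]
ee_rot: [0.912, 0.41, -0.001, -0.001]
wrist_force: [1.5, 0.3, -2.3]
opening: 10.4
gripper_force: 58.9
```

Call:
{"method": "drive_tool", "body": {"commands": "-0.03 0.026 0 0 0 0; -0.025 0.021 0 0 0 0; -0.015 0.013 0 0 0 0; 0 0 0 0 0 -4.2; 0 0 0 0 0 0"}}

```text
t: 7.3
ee_pos: [493.4, -151.2, 148.7]
ee_rot: [0.897, 0.443, -0.0, -0.001]
wrist_force: [-0.7, -0.4, -3.0]
opening: 9.8
gripper_force: 58.9
```

```bash
python3 - <<'E'
from h import *
s=ctrl.state(); print(s["ee_pos"],s["ee_rot"],s["wrist_force"],s["moment"],s["opening"])
z=s["ee_pos"][2]-30
for c in("top","scene"):
    f=cams.grab_frame(c)
    for n in("cover_mid","chamber"):
        for q in spotter.cut_out(n,c)[:1]: print(c,n,q["p"],q["mask"].sum(),*rect(f,hull(q["mask"]),z+22 if n=="cover_mid" else 55))
    p=np.clip(proj(f,[s["ee_pos"]])[0],[140,100],[500,300]).astype(int)
    i=f["img"][p[1]-80:p[1]+100,p[0]-120:p[0]+120]; print(p)
    cv2.imwrite(f"pics/o_{c}.png",cv2.resize(i,None,fx=3.3,fy=3.3,interpolation=cv2.INTER_CUBIC))
E
```

```text
[ 493.35224647 -151.16413177  148.67034847] [ 8.96714935e-01  4.42607880e-01 -3.54434222e-04 -6.81339711e-04] [-0.7013319  -0.39818214 -3.00300478] [-0.01572051 -0.06680801 -0.01107772] 9.816500818775197
top cover_mid 0.66 96 [ 463.7 -102.8] [17.5 22.1] -26.0
top chamber 0.64 1106 [523.2 -69.1] [ 30.5 144.9] 66.8
[351 226]
scene cover_mid 0.69 77 [ 482.4 -148.6] [17.2 44.7] -78.2
scene chamber 0.95 2899 [ 516.7 -151.7] [184.8 207.1] -15.1
[308 156]
```

View pics/o_scene.png

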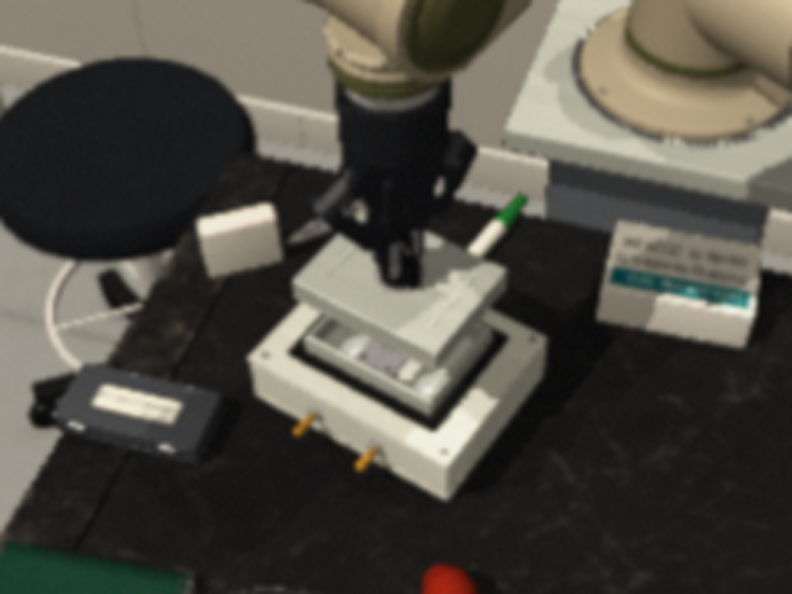

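View pics/o_top.png

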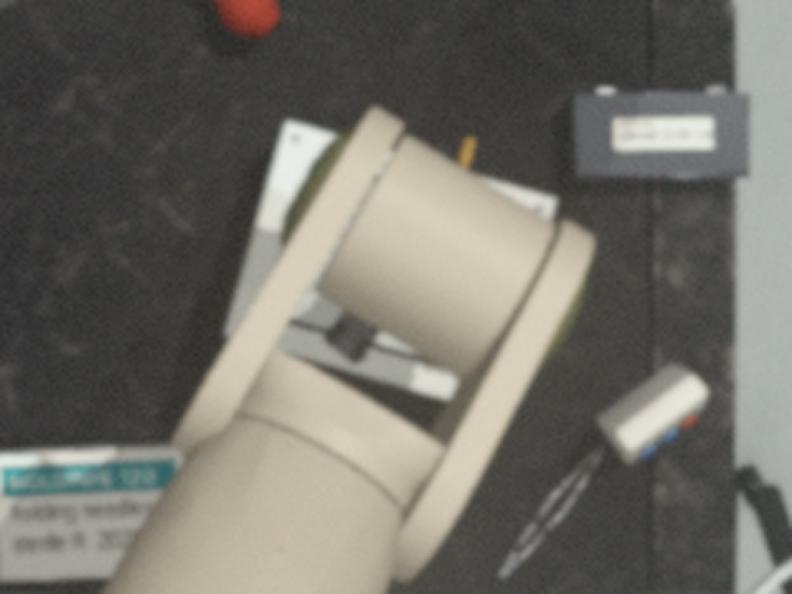

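The scene view shows the cover level above the rim. Its upper corners in the crop are left (295,273), front (437,347) and right (506,272); the deck corners are left (250,365), front (447,465) and right (547,345). In the top view the arm hides the cover.

```bash
python3 - <<'E'
from h import *
from scipy.optimize import least_squares
f=cams.grab_frame("scene"); o=np.array([188,76.])
def fit(pts,z,a,b,x0):
    def res(v):
        c,s=np.cos(v[2]),np.sin(v[2])
        P=[[v[0]+c*i-s*j,v[1]+s*i+c*j,z] for i,j in ((a/2,-b/2),(a/2,b/2),(-a/2,b/2))]
        return (proj(f,np.array(P))-pts).ravel()
    r=least_squares(res,x0); print(r.x[:2].round(1),np.degrees(r.x[2]).round(1),r.fun.round(1))
t=np.array
fit(t([(295,273),(437,347),(506,272)])/3.3+o,140.7,99,129,[494,-151,-.27])
fit(t([(250,365),(447,465),(547,345)])/3.3+o,55,150,190,[494,-151,-.27])
# network landmarks
for n,z in(("rim_top",75),("skirt_edge",118.7),("cover_mid",138.7)):
    for q in spotter.landmark_of(n,"scene")[:1]: print(n,q["p"],atz(f,t(q["position"])*[640,400],z).round(1))
E
```

```text
[ 491.3 -149.5] -17.6 [-0.2  0.2 -0.9  1.   1.1 -1.4]
[ 501.3 -150.8] -15.5 [-0.5 -0.8  0.3  1.7  0.3 -1.2]
rim_top 0.8 [ 510.3 -141.6   75. ]
skirt_edge 0.7 [ 492.9 -154.3  118.7]
cover_mid 0.87 [ 487.5 -153.7  138.7]
```

```bash
cat >> h.py <<'E'
from scipy.optimize import least_squares
from scipy.ndimage import map_coordinates
def edgefit(f,segs,x0,w=4):
    """segs: local 3D segment pairs + sign (brightness outward: +1 brighter outside). fits x,y,yaw"""
    g=cv2.GaussianBlur(cv2.cvtColor(f["img"],cv2.COLOR_BGR2GRAY).astype(float),(0,0),.7); x=np.array(x0,float)
    def W(v,L): c,s=np.cos(v[2]),np.sin(v[2]); return np.c_[v[0]+c*L[:,0]-s*L[:,1],v[1]+s*L[:,0]+c*L[:,1],L[:,2]]
    for it in range(6):
        Ls,ob,nn=[],[],[]
        for a,b,sg in segs:
            a,b=np.array(a,float),np.array(b,float); L=a+(b-a)*np.linspace(.1,.9,25)[:,None]
            p=proj(f,W(x,L)); o=proj(f,W(x,L*[1.05,1.05,1])); d=p[-1]-p[0]; n=np.array([-d[1],d[0]])/np.hypot(*d)
            if (o-p).mean(0)@n<0: n=-n
            k=np.arange(-w,w+.01,.25); q=p[:,None]+k[None,:,None]*n
            v=map_coordinates(g,[q[...,1],q[...,0]],order=1); gr=np.gradient(v,axis=1)*sg
            i=gr.argmax(1); ok=gr.max(1)>1.0
            Ls.append(L[ok]); ob.append(q[np.arange(len(L)),i][ok]); nn.append(np.repeat(n[None],ok.sum(),0))
        Ls,ob,nn=map(np.vstack,(Ls,ob,nn))
        r=least_squares(lambda v:((proj(f,W(v,Ls))-ob)*nn).sum(1),x,loss="soft_l1",f_scale=.3); x=r.x; w=max(2,w-.5)
    return x[:2].round(1),np.degrees(x[2]).round(2),"n",len(Ls),"rms",np.median(abs(r.fun)).round(2)
def face(a,b,z,sg,sides="+x +y -x -y"):
    a,b=a/2,b/2; d={"+x":((a,-b,z),(a,b,z),sg),"-x":((-a,-b,z),(-a,b,z),sg),"+y":((-a,b,z),(a,b,z),sg),"-y":((-a,-b,z),(a,-b,z),sg)}
    return [d[k] for k in sides.split()]
E
python3 - <<'E'
from h import *
s=ctrl.state(); zb=s["ee_pos"][2]-30; f=cams.grab_frame("scene")
y=np.radians(-16)
print("seal near",edgefit(f,face(112,142,55,1,"+x +y"),[494.4,-151.7,y]))
print("deck bottom",edgefit(f,face(150,190,0,-1,"+x +y"),[494.4,-151.7,y]))
print("cover low",edgefit(f,face(99,129,zb,-1,"+x"),[493.4,-151.2,y]))
print("cover up",edgefit(f,face(99,129,zb+22,-1,"+x +y"),[493.4,-151.2,y]))
print("cover up+far",edgefit(f,face(99,129,zb+22,-1,"+x +y -y"),[493.4,-151.2,y]))
E
```

```text
seal near (array([ 495.2, -154.1]), np.float64(-15.21), 'n', 50, 'rms', np.float64(0.01))
deck bottom (array([ 493.8, -154.5]), np.float64(-15.57), 'n', 50, 'rms', np.float64(0.01))Traceback (most recent call last):
  File "<stdin>", line 6, in <module>
  File "h.py", line 39, in edgefit
    r=least_squares(lambda v:((proj(f,W(v,Ls))-ob)*nn).sum(1),x,loss="soft_l1",f_scale=.3); x=r.x; w=max(2,w-.5)
    return func(*args, **kwargs)
    vector_fun = VectorFunction(
        fun_wrapped,
    ...<6 lines>...
        workers=workers
    )
    self._update_fun()
    ~~~~~~~~~~~~~~~~^^
    self.f = self.fun_wrapped(xp_copy(self.x))
             ~~~~~~~~~~~~~~~~^^^^^^^^^^^^^^^^^
    return np.atleast_1d(self.fun(x))
                         ~~~~~~~~^^^
    return self.f(x, *self.args, **self.kwargs)
           ~~~~~~^^^^^^^^^^^^^^^^^^^^^^^^^^^^^^
  File "h.py", line 39, in <lambda>
    r=least_squares(lambda v:((proj(f,W(v,Ls))-ob)*nn).sum(1),x,loss="soft_l1",f_scale=.3); x=r.x; w=max(2,w-.5)
                               ~~~~^^^^^^^^^^^
  File "h.py", line 12, in proj
    return cv2.projectPoints(c,np.zeros(3),np.zeros(3),K,D)[0][:,0]
           ~~~~~~~~~~~~~~~~~~~~~~~~~~~~~~~~~~~~~~~~~~~~~~~~~~~^^^^^
TypeError: 'NoneType' object is not subscriptable
```

```bash
python3 - <<'E'
from h import *
s=ctrl.state(); zb=s["ee_pos"][2]-30; f=cams.grab_frame("scene")
y=np.radians(-16)
for nm,sg in (("up",face(99,129,zb+22,-1,"+x +y")),("up all",face(99,129,zb+22,-1,"+x +y -y")),("low",face(99,129,zb,-1,"+x +y")),("sil",face(99,129,zb,-1,"+x +y")+face(99,129,zb+22,-1,"-y"))):
    for y in(-14,-18):
        try: print(nm,edgefit(f,sg,[493.4,-151.2,np.radians(y)],3))
        except TypeError: print(nm,"none")
E
```

```text
up (array([ 497. , -151.7]), np.float64(-15.25), 'n', 50, 'rms', np.float64(0.04))
up (array([ 497. , -151.7]), np.float64(-15.19), 'n', 50, 'rms', np.float64(0.02))
up all (array([ 496.9, -151.9]), np.float64(-15.35), 'n', 71, 'rms', np.float64(0.2))
up all (array([ 497., -152.]), np.float64(-15.52), 'n', 71, 'rms', np.float64(0.2))
low (array([ 480.2, -157. ]), np.float64(-15.22), 'n', 50, 'rms', np.float64(0.01))
low (array([ 480.2, -157. ]), np.float64(-15.23), 'n', 50, 'rms', np.float64(0.01))
sil (array([ 480.3, -156.5]), np.float64(-14.54), 'n', 73, 'rms', np.float64(0.25))
sil (array([ 480.3, -156.5]), np.float64(-14.57), 'n', 73, 'rms', np.float64(0.26))
```

Call:
{"method": "drive_tool", "body": {"commands": "-0.001 0.001 0.015 0 0 0; 0 0 0.014 0 0 0; 0 0 0.007 0 0 0; 0 0 0 0 0 0"}}

```text
t: 8.4
ee_pos: [493.6, -152.8, 112.9]
ee_rot: [0.897, 0.443, -0.0, -0.0]
wrist_force: [-0.4, 0.3, -2.1]
opening: 10.3
gripper_force: 59.0
```

```bash
python3 - <<'E'
from h import *
s=ctrl.state(); zb=s["ee_pos"][2]-30; f=cams.grab_frame("scene"); print(s["ee_pos"],s["ee_rot"],s["wrist_force"])
for y in(-14,-18):
    print(edgefit(f,face(99,129,zb+22,-1,"+x +y"),[494,-152,np.radians(y)],3))
i=f["img"][130:230,240:370]; cv2.imwrite("pics/d.png",cv2.resize(i,None,fx=6,fy=6,interpolation=cv2.INTER_CUBIC))
E
```

```text
[ 493.626303   -152.82389612  112.93413836] [ 8.96612097e-01  4.42816589e-01 -2.42192215e-04 -3.97361322e-04] [-0.40048032  0.31035807 -2.07548857]
(array([ 496.9, -153. ]), np.float64(-15.42), 'n', 50, 'rms', np.float64(0.04))
(array([ 496.9, -153.1]), np.float64(-15.34), 'n', 50, 'rms', np.float64(0.01))
```

View pics/d.png

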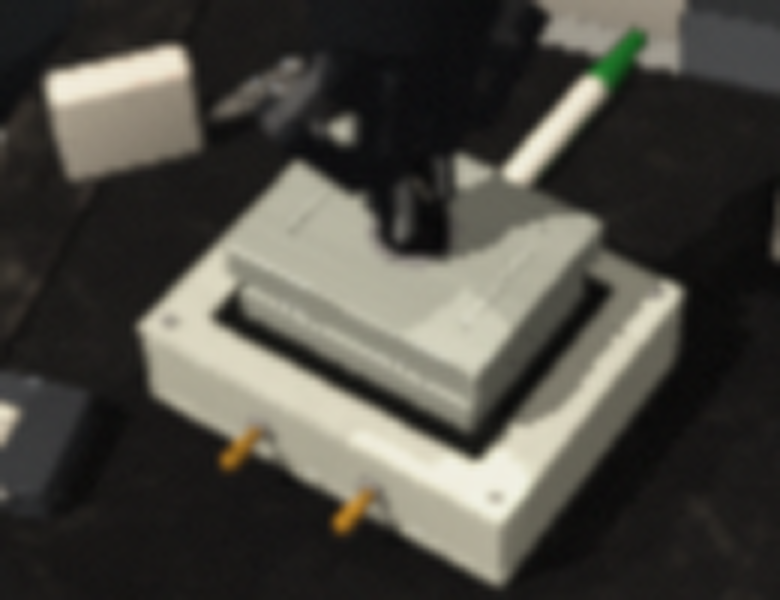

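The cover sits square just above the rim, with its front corner (475,385) above the rim corner (472,428). I'll lower it gently and watch the force.

Call:
{"method": "drive_tool", "body": {"commands": "0 0 0.004 0 0 0; 0 0 0.003 0 0 0; 0 0 0.002 0 0 0; 0 0 0.002 0 0 0; 0 0 0 0 0 0"}}

```text
t: 9.07
ee_pos: [493.7, -152.9, 102.2]
ee_rot: [0.897, 0.443, -0.0, -0.0]
wrist_force: [0.3, -0.6, -2.6]
opening: 9.9
gripper_force: 59.0
```

Skirt at about 72 mm with no contact force, so it is over the rim. I'll go on down to the bridge.

Call:
{"method": "drive_tool", "body": {"commands": "0 0 0.002 0 0 0; 0 0 0.002 0 0 0; 0 0 0.001 0 0 0; 0 0 0 0 0 0"}}

```text
t: 9.57
ee_pos: [493.8, -152.9, 97.3]
ee_rot: [0.897, 0.443, -0.0, -0.0]
wrist_force: [0.6, -0.1, -2.2]
opening: 9.8
gripper_force: 59.0
```

Call:
{"method": "drive_tool", "body": {"commands": "0 0 0 0 0 6; 0 0 0 0 0 8; 0 0 0 0 0 8; 0 0 0 0 0 8; 0 0 0 0 0 8"}}

```text
t: 10.2
ee_pos: [494.0, -152.9, 97.4]
ee_rot: [0.992, 0.125, 0.0, 0.0]
wrist_force: [1.3, -0.4, -4.0]
opening: 9.9
gripper_force: 59.0
```

Call:
{"method": "drive_tool", "body": {"commands": "0 0 0 0 0 8; 0 0 0 0 0 8; 0 0 0 0 0 8; 0 0 0 0 0 6; 0 0 0 0 0 0"}}

```text
t: 10.82
ee_pos: [493.8, -152.9, 97.4]
ee_rot: [0.991, -0.134, 0.0, 0.0]
wrist_force: [-1.3, 0.2, -2.6]
opening: 10.0
gripper_force: 58.9
```

```bash
python3 - <<'E'
from h import *
from scipy.spatial.transform import Rotation as R
s=ctrl.state(); zb=s["ee_pos"][2]-30; f=cams.grab_frame("scene"); M=R.from_quat(s["ee_rot"]).as_matrix()
print(s["ee_pos"],np.degrees(np.arctan2(M[1,0],M[0,0])),M[:,2],s["wrist_force"],s["moment"],s["qpos"],s["opening"])
for y in(-14,-18): print(edgefit(f,face(99,129,zb+22,-1,"+x +y"),[496,-153,np.radians(y)],3))
print(edgefit(f,face(112,142,55,1,"+x +y"),[495,-154,np.radians(-15)],3))
E
```

```text
[ 493.79866634 -152.91779469   97.37156041] -15.369697828464089 [ 6.21347843e-05 -7.81338712e-05 -9.99999995e-01] [-1.30964979  0.16171799 -2.59577891] [-0.03609337 -0.05087728 -0.02376023] [-5.29597888e-01  4.66153376e-01  1.59099516e+00 -4.07700003e-05
  1.08435102e+00  1.30946933e+00] 9.976102508087093
(array([ 497.7, -154.6]), np.float64(-16.44), 'n', 50, 'rms', np.float64(0.09))
(array([ 497.7, -154.6]), np.float64(-16.41), 'n', 50, 'rms', np.float64(0.09))
(array([ 495.5, -153.2]), np.float64(-15.69), 'n', 50, 'rms', np.float64(0.24))
```

Call:
{"method": "drive_tool", "body": {"commands": "0 0 0.002 0 0 0; 0 0 0.002 0 0 0; 0 0 0.0015 0 0 0; 0 0 0 0 0 0"}}

```text
t: 11.38
ee_pos: [493.7, -152.9, 91.7]
ee_rot: [0.991, -0.134, -0.0, -0.0]
wrist_force: [-1.9, 1.1, -2.7]
opening: 10.2
gripper_force: 59.0
```

Skirt at 61.7 mm, past where the bridge would stop it, with no extra force, so the crossbar is through the slot. Now I press.

Call:
{"method": "drive_tool", "body": {"commands": "0 0 0.0015 0 0 0; 0 0 0.0015 0 0 0; 0 0 0.001 0 0 0; 0 0 0 0 0 0; 0 0 0 0 0 0"}}

```text
t: 12.0
ee_pos: [493.8, -153.0, 88.0]
ee_rot: [0.991, -0.134, 0.0, 0.0]
wrist_force: [-1.6, -0.6, 3.9]
opening: 9.6
gripper_force: 59.7
```

Call:
{"method": "drive_tool", "body": {"commands": "0 0 0.001 0 0 0; 0 0 0.0005 0 0 0; 0 0 0 0 0 0; 0 0 0 0 0 0"}}

```text
t: 12.5
ee_pos: [493.9, -153.0, 87.1]
ee_rot: [0.991, -0.134, 0.0, 0.0]
wrist_force: [-3.5, 1.4, 12.2]
opening: 9.5
gripper_force: 61.2
```

Call:
{"method": "drive_tool", "body": {"commands": "0 0 0.0005 0 0 0; 0 0 0 0 0 0; 0 0 0 0 0 0; 0 0 0 0 0 0"}}

```text
t: 13.0
ee_pos: [493.9, -153.0, 87.0]
ee_rot: [0.991, -0.134, 0.001, 0.0]
wrist_force: [-4.4, 2.3, 17.3]
opening: 10.0
gripper_force: 61.9
```

```bash
python3 - <<'E'
from h import *
from scipy.spatial.transform import Rotation as R
s=ctrl.state(); f=cams.grab_frame("scene"); M=R.from_quat(s["ee_rot"]).as_matrix()
print(s["ee_pos"],np.degrees(np.arctan2(M[1,0],M[0,0])),s["wrist_force"],s["moment"])
print(edgefit(f,face(99,129,79,-1,"+x +y"),[496,-153,np.radians(-15)],3))
i=f["img"][130:230,240:370]; cv2.imwrite("pics/e.png",cv2.resize(i,None,fx=6,fy=6,interpolation=cv2.INTER_CUBIC))
E
```

```text
[ 493.89006619 -152.97278656   87.04920589] -15.419644502852307 [-4.41875751  2.25874453 17.33003976] [ 0.43424355  0.86964352 -0.02765874]
(array([ 507.7, -157.4]), np.float64(-16.38), 'n', 50, 'rms', np.float64(0.01))
```

View pics/e.png

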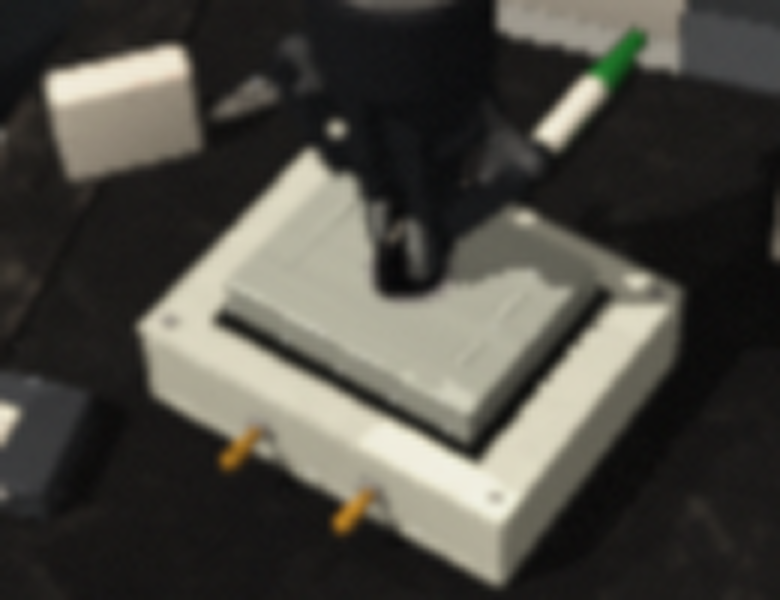

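Call:
{"method": "drive_tool", "body": {"commands": "-0.0005 0 0.0005 0 0 0; 0 0 0 0 0 0; 0 0 0 0 0 0; 0 0 0 0 0 0"}}

```text
t: 13.55
ee_pos: [493.9, -153.0, 87.0]
ee_rot: [0.991, -0.134, 0.001, 0.0]
wrist_force: [-3.9, 2.9, 18.9]
opening: 9.9
gripper_force: 62.3
```

```bash
python3 - <<'E'
from h import *
s=ctrl.state(); print(s["ee_pos"],s["ee_rot"],s["wrist_force"],s["moment"],s["t"])
E
```

```text
[ 493.89401118 -152.98960292   87.02952965] [ 9.90955795e-01 -1.34181316e-01  1.32405639e-03  4.83472479e-04] [-3.91778232  2.87083329 18.85924219] [ 0.52668099  0.76070359 -0.0308613 ] 13.55
```

The height no longer changes with added push (87.0 mm at 19 N), so the cover is home and the wing is in line with the slot. Handing in.

```bash
python3 -c "
from cell import close_job
print(close_job())"
```

```text
the job is handed in; nothing more can be done
None
```

The cover is on the rim with the crossbar through the slot. It is held pressed fully home at about 19 N with the wing in line with the slot, and the timer, bottle and case were not touched.

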